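Close the bench reactor to the first click and start it

ROBOT

A 6-joint arm with a two-finger parallel gripper is mounted at the origin on the work surface. World frame = base frame: x ahead of the robot, y to its left, z up, the work surface at z = 0. Lengths are in mm, angles in degrees, forces in N, time in s.
With the tool pointing down it reaches from about 300 to 950 mm from the base axis. Payload 3.1 kg.
Tool frame: the origin (TCP) lies on the centre line of the jaws, within the pads' length; the fingertips stand 19 mm ahead of it and the grasp point (between the pads) is the TCP; z points along the fingers, x is the direction in which the jaws open and shut, and the axes are right-handed (so a half turn about z gives the same grasp; the last joint's range is limited). The gripper opens to 85 mm and grips with 20 to 120 N. Pads are 22 mm wide; open, the fingers measure 114 mm over their backs; the gripper's body (76 mm by 85 mm) begins 54 mm behind the grasp point. The pads swing forward as they close: fully open they stand 13 mm farther back than shut.
Start: joints at [-70.17, 17.653, 93.61, -0, 68.738, -3.994], TCP at [252.426, -571.763, 250.272] pointing down, gripper open.
Joint ranges: [-175.34, 175.34], [-45.06, 112.39], [2.9, 150.54], [-68.45, 248.45], [3.09, 151.38], [-168.51, 168.51]. Speed limits (degrees/s): [159.86, 159.86, 180, 180, 180, 180].

INTERFACE

Orientations are given as a 3x3 rotation matrix whose columns are the frame's x, y, z axes.
In Python, from station import manip gives the robot as it stands.
- The arm moves only by the tool step_arm, never from a script. Its argument "targets" is text: rows parted by semicolons, each of 5 numbers parted by spaces: the gripper's target within -1 to 1 (shut at 1, half-way at 0, fully open at -1), then the shift along the tool's x, y, z in m, then the turn about the tool's z in degrees. A call has 1 to 10 rows; each row is the pose to reach, as a shift and turn from the pose measured when the call began, along the tool's axes at that moment; what a row does not reach only later rows make up. A row lasts 1/10 s, in which the tool goes at most 50 mm and 8.59 degrees, less where a joint would pass 70% of its speed; a pose out of reach is approached as far as the arm can. A call with a gripper value outside its range is refused whole. The fingers move at their own pace and stop on an object; the grip force is fixed at half the most. Time passes only in rows, so rows that repeat a pose let the fingers close. It gives the time, the measured TCP pose, the force and the opening at its end, in the units of the state.
- manip.get_obs(): the state, without advancing time (a new reading comes with each control period).
- manip.capture(name): name is "scene" or "top" or "wrist"; returns (picture, depth): 480x640x3 uint8, blue, green, red; 480x640 float32, mm along the optical axis (not along the pixel's ray), 0 where there is no reading.
- manip.camera_model(name): a dict with "intrinsics" (3x3 intrinsics, pixels), "camera_from_world" (4x4, takes a point from world to camera coordinates). Camera axes: x right, y up, looking along -z (the intrinsics and any distortion apply to the point x, -y, -z); pixel columns grow to the right and rows downward; lengths in mm; the calibration is good to about 2 mm. A picture is of the moment at which its call begins: read the wrist's pose just before it. camera_model takes no time and is no camera call; for the wrist camera it gives the pose at the moment of the call.
- manip.job_done(): hands the job in, once; it reports no verdict.
The state is a dict: "time": time; "joints": joint angles; "joint_velocities": joint speeds; "joint_efforts": joint torques, N m; "eef_pos": TCP position; "orientation": TCP orientation; "contact_force": force on the tool from outside, world axes, zero at the start; "moment": the same for the moment, N m; "width": opening from 0.0 (shut) to 1.0 (fully open).
Only numpy, scipy, OpenCV 4.12 (cv2) and the standard library are available. Lean on these libraries where they do the work, as an engineer would, in place of code of your own. Each camera call takes 0.05 s, during which the arm holds its last target.

TASK

Set the steel lid that fits flat onto the open reactor pot, swing the clamp bar fully home over it, then turn the crank clockwise until its torque clutch clicks once, and stop there: turning on past the first click over-tightens the seal. Then push the toggle on the white control unit all the way over to its other side, away from the robot. Leave everything else standing where it is.

Things in the scene. Friction and masses are not known exactly. Their poses are not given: they have to be found in the camera images.
- lid: The lid that fits the pot: steel disc 108 mm across, 9 mm thick, with a round boss (34 mm across, 25 mm tall) to grip it by on top and a locating step (86 mm across, 6 mm deep) below, loose in the pot's bore. 40 mm tall in all, 0.3 to 0.6 kg. Origin: centre of the step's underside, z up through the boss (from z = 15 to 40 mm). Seated, the origin is 6 mm below the rim.
- small_lid: A lid of the same pattern for another pot, too small for this one: 80 mm diameter, same boss and height, origin likewise. It and the right lid may change places. Leave it.
- reactor: The reactor, fixed to the bench: grey foot plate 200 x 130 x 20 mm, open steel pot in the middle, a pivot post 75 mm from the pot's axis on the reactor's -x side, and a stop post and rest 74 mm from the axis on its +x side. Origin: on the bench under the pot's axis; reactor +x points from pivot post to stop post, roughly away from the robot.
- pot_rim (a point): Centre of the pot's mouth, 85 mm above the bench. Pot 108 mm outside, 96 mm bore. Axes as the reactor's.
- bar (a joint): Angle of the steel clamp bar about the upright pivot post: 0 = home over the pot, against the stop post. Starts open 1.35 to 1.6 rad (counter-clockwise from above), closes clockwise; friction 0.6 N m. Bar 195 mm long, 26 wide, 138 to 156 mm above the bench; it carries screw and crank. Swung over the seated lid, its screw foot clears the boss by 2 to 3.5 mm; at the end of the screw it rests on it.
- bar_knob (a point): Grip point on the upright black knob near the bar's free end: cylinder 20 mm diameter, standing 156 to 206 mm above the bench, on the bar's centre line 170 mm from the pivot axis. The point lies on its axis, 25 mm below its top. With the bar home it stands 95 mm from the pot's axis on the reactor's +x side.
- spindle (a point): Point on the upright axis of screw and crank, on the bar 75 mm from the pivot axis, 201 mm above the bench (the height of crank_grip). With the bar home it is above the pot's axis.
- screw (a joint): Angle of the clamp screw relative to the bar, growing clockwise from above. Starts at 0 to 0.35 rad; turns with a friction of 0.45 N m (4 N at the handle) while the screw comes down on the lid, and comes up solid at 0.9 rad. The crank turns it through the clutch.
- crank (a joint): Slip of the torque clutch: crank angle relative to the screw, growing clockwise. About 0 until the screw is solid and the torque reaches 1.4 N m (10 to 12 N at the handle). Then it clicks: the resistance collapses past 0.1 rad, and from 0.135 rad the crank runs on by itself to about 0.25 to 0.34 rad, staying there when let go. Turned on, it is back at 1.4 N m by 0.39 rad and clicks a second time; past 0.45 rad is over-tightened.
- crank_grip (a point): Grip point on the crank's upright, freely revolving black handle: 22 mm across, 184 to 234 mm above the bench, axis 115 mm from the spindle; the point is on its axis 23 mm below its top. From above, the direction spindle-to-handle is the direction pivot-to-bar_knob turned counter-clockwise by 2.27 rad less the screw and crank angles. Pulling it clockwise also presses the bar home.
- switch (a joint): The toggle on the control unit: 0 = leaning 0.5 rad towards the unit's -x (the robot), off; 1.0 = leaning 0.5 rad to the unit's +x, on. Stays where it is left, moves with about 1 N at its ball.
- switch_tip (a point): Centre of the black ball (26 mm diameter) at the end of the 70 mm toggle. About 133 mm above the bench when off, highest in mid-swing at 142 mm. It swings through 67 mm, about an axis 72 mm above the bench.
- control: White control unit, fixed: 130 x 100 x 50 mm box with a grey toggle block on top (70 x 50 mm, up to 75 mm above the bench). Origin: centre of its underside; its +x points away from the robot.
- beaker_a: Empty glass beaker, 68 mm diameter, 92 mm tall, beyond the reactor. Leave it. Origin: centre of its base.
- beaker_b: Another such beaker, near the control unit. Leave it.
- flask: Amber round flask, 84 mm diameter, 150 mm tall, standing inside the cork ring. Leave it. Origin: centre of its base.
- cork_ring: Cork ring, 120 mm diameter, 28 mm tall. Leave it. Origin: centre of its underside.
- dish: Small steel dish, 90 mm diameter, 30 mm tall. Leave it. Origin: centre of its base.
- bottle: White plastic bottle, 60 mm diameter, 160 mm tall. Leave it. Origin: centre of its base.
- spatula: Steel spatula, 180 mm long, lying flat. Leave it. Origin: underside of it, near the middle.
There are look-alikes about, which are no part of the job. Leave any blue, green or red look-alike of the lid alone.

How it is judged (in metres and radians):
On the way, in this order (a step that is already met when the one before it is completed fails the run):
1. the fitting lid lies seated on the pot, let go (horizontal distance between lid and pot_rim below 0.008 m and z of lid in the frame of pot_rim between -0.009 and -0.003 m and angle between lid's own z axis and vertical below 0.05 rad and contact force between the fingers and lid below 0.5 N), for 0.2 s.
2. the clamp bar is fully home over the seated lid (horizontal distance between lid and pot_rim below 0.008 m and z of lid in the frame of pot_rim between -0.009 and -0.003 m and angle between lid's own z axis and vertical below 0.05 rad and value of joint bar below 0.06 rad), for 0.2 s.
3. the screw is down and the clutch has clicked once (all of step 2 and value of joint screw above 0.85 rad and value of joint crank between 0.12 and 0.45 rad), for 0.1 s.
4. the toggle is thrown (value of joint switch above 0.85 rad), for 0.2 s.
At the end, for the whole second after the job is handed in: The right lid is flat on the pot (centred within 8 mm, its origin 3 to 9 mm below the rim, tilt under 0.05 rad) and at rest, the bar is home (under 0.06 rad), the screw is solid (over 0.85 rad), the clutch has clicked once and only once (0.12 to 0.45 rad), and the toggle is over (above 0.85 rad) (all of step 3 and value of joint switch above 0.85 rad and linear speed of lid below 0.02 m/s and velocity of joint crank below 0.1 rad/s); the robot touches nothing.
It fails at once if the crank is forced on past the first click (clutch beyond 0.45 rad) (value of joint crank above 0.45 rad).
It fails at once if another thing on the bench is shifted by more than 30 mm (distance of any of small_lid, beaker_a, beaker_b, flask, cork_ring, dish, bottle, spatula from where it was at the start of the episode above 0.03 m).
It fails at once if a standing thing is tipped over (angle between any of beaker_a, beaker_b, flask, bottle's own z axis and vertical above 0.5 rad).
It also fails if it takes over 69 s, if anything falls off the work surface, if the arm or the gripper's body presses on something with over 40 N, if the wrist force passes 120 N, or if a joint passes its speed limit or range.

## Working session

There is one attempt and no reset: what is moved stays moved. The work goes in short steps, Python scripts to look and compute and a tool call to move; the robot and the scene stay as the last step left them, time stands still between calls to the robot, and variables do not carry over. Pictures are saved under pics/ and viewed, and the job is handed in when it is done.

Besides the shell and the picture viewer there is one more tool, called after "Emit:" as name(argument=value, ...) on one line, values as JSON. step_arm: Moves the arm, as the interface text tells. Its arguments: {"type":"object","properties":{"targets":{"type":"string"}},"required":["targets"]}

```bash
ls; mkdir -p pics
python3 - <<'E'
from station import manip
import cv2,numpy as np
for n in ("scene","top","wrist"):
    m=manip.camera_model(n); p,d=manip.capture(n)
    cv2.imwrite(f"pics/{n}0.png",p); np.save(f"{n}0.npy",d)
    print(n,np.round(m["intrinsics"],1).tolist(),np.round(m["camera_from_world"],3).tolist(),[k for k in m])
o=manip.get_obs();print(o["time"],o["eef_pos"],o["orientation"],o["width"])
E
```

```text
pics
scene [[566.1, 0.0, 313.9], [0.0, 566.1, 243.6], [0.0, 0.0, 1.0]] [[-0.608, 0.794, 0.013, 412.334], [-0.504, -0.398, 0.766, 122.466], [0.614, 0.46, 0.642, -1967.07], [0.0, 0.0, 0.0, 1.0]] ['intrinsics', 'camera_from_world']
top [[461.0, 0.0, 316.2], [0.0, 461.0, 242.4], [0.0, 0.0, 1.0]] [[0.011, -1.0, -0.0, -94.88], [0.992, 0.011, 0.123, -571.783], [-0.123, -0.001, 0.992, -1272.416], [0.0, 0.0, 0.0, 1.0]] ['intrinsics', 'camera_from_world']
wrist [[409.7, 0.0, 316.8], [0.0, 409.7, 228.6], [0.0, 0.0, 1.0]] [[0.403, -0.915, -0.002, -623.84], [0.875, 0.386, -0.291, 37.692], [0.267, 0.115, 0.957, -379.18], [0.0, 0.0, 0.0, 1.0]] ['intrinsics', 'camera_from_world']
0.15 [ 252.23040922 -571.20402929  249.34370235] [[ 4.03937888e-01 -9.14786216e-01 -6.00673158e-04]
 [-9.14784736e-01 -4.03938318e-01  1.64984718e-03]
 [-1.75189237e-03 -1.16949150e-04 -9.99998459e-01]] 1.0009476414180032
```

View pics/scene0.png

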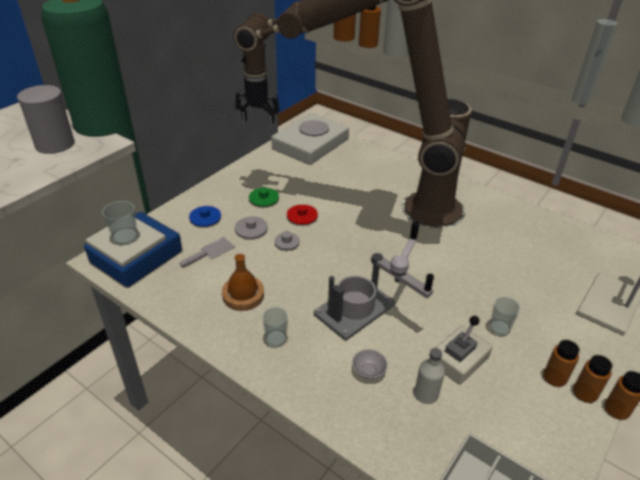

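View pics/top0.png

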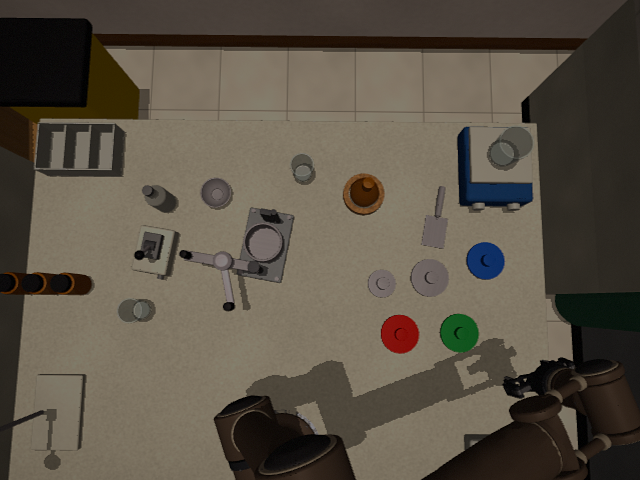

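View pics/wrist0.png

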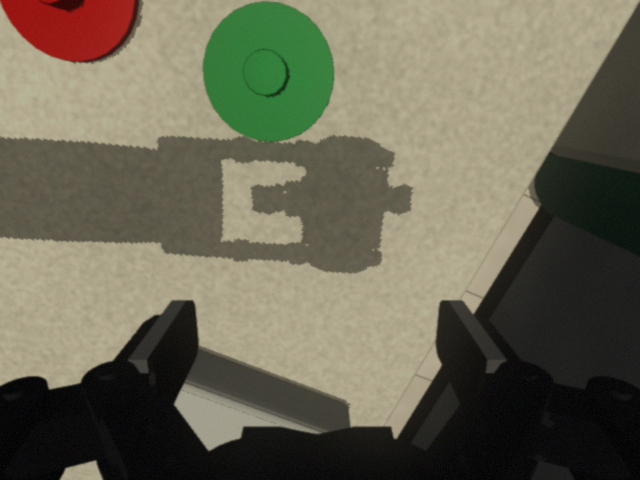

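In top view the steel lids are at (429,278), which looks about 38 px across, and (381,284), about 28 px. The coloured look-alikes are at (400,334), (459,333) and (486,261). I'll measure both steel lids and check a crop.

```bash
cat > h.py <<'E'
from station import manip
import cv2,numpy as np
def ray(m,uv):
    K=np.array(m["intrinsics"]);T=np.array(m["camera_from_world"])
    R=T[:3,:3];t=T[:3,3]; c=-R.T@t
    q=np.linalg.inv(K)@np.array([uv[0],uv[1],1.]); d=R.T@np.array([q[0],-q[1],-q[2]])
    return c,d
def onz(m,uv,z):
    c,d=ray(m,uv); return c+d*(z-c[2])/d[2]
def proj(m,p):
    K=np.array(m["intrinsics"]);T=np.array(m["camera_from_world"])
    q=T[:3,:3]@np.array(p)+T[:3,3]; q=K@np.array([q[0],-q[1],-q[2]]); return q[:2]/q[2]
def cloud(m,d):
    K=np.array(m["intrinsics"]);T=np.array(m["camera_from_world"])
    v,u=np.mgrid[:480,:640]; z=d
    P=np.stack([(u-K[0,2])/K[0,0]*z,-(v-K[1,2])/K[1,1]*z,-z],-1)
    return (P-T[:3,3])@T[:3,:3]
E
python3 - <<'E'
from h import *
m=manip.camera_model("top");p=cv2.imread("pics/top0.png");d=np.load("top0.npy")
C=cloud(m,d)
def show(n,x0,y0,x1,y1,s):
    cv2.imwrite(n,cv2.resize(p[y0:y1,x0:x1],None,fx=s,fy=s,interpolation=cv2.INTER_CUBIC))
show("pics/lids.png",350,230,470,310,6); show("pics/react.png",120,180,310,330,4)
for n,(u,v) in dict(big=(429,278),small=(381,284),reac=(265,244),pot=(265,215),barpivot=(262,268)).items():
    print(n,C[v,u].round(), onz(m,(u,v),40).round())
# lids by height
reg=np.zeros((480,640),bool);reg[250:310,360:460]=1
z=C[...,2]; mk=(reg&(z>6)).astype(np.uint8)
print("bench z",np.median(z[300:310,300:360]))
n,l,st,ce=cv2.connectedComponentsWithStats(mk)
for i in range(1,n):
    if st[i,4]>50: print(st[i],ce[i],onz(m,ce[i],15).round(1),np.percentile(z[l==i],[5,50,95]))
ms=manip.camera_model("scene")
E
```

```text
big [ 475. -405.   40.] [ 475. -406.   40.]
small [ 457. -271.   42.] [ 457. -271.   40.]
reac [568.  58.  27.] [566.  56.  40.]
pot [633.  48. 127.] [649.  58.  40.]
barpivot [498.  62.  49.] [498.  63.  40.]
bench z 0.3938258355072114
[ 411  259   38   38 1134] [429.56349206 277.54761905] [ 477.8 -413.3   15. ] [10.75270005 15.50015938 39.99971772]
[366 270  30  28 622] [381.54340836 283.21061093] [ 460.2 -276.1   15. ] [10.86885402 16.08261584 41.5529952 ]
```

View pics/lids.png

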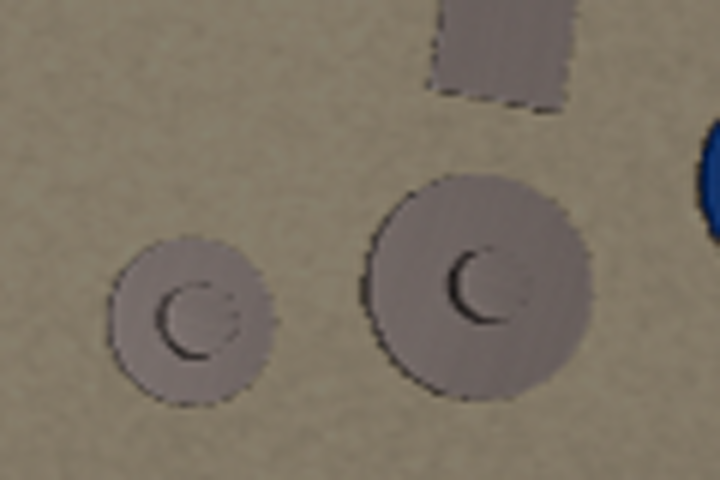

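View pics/react.png

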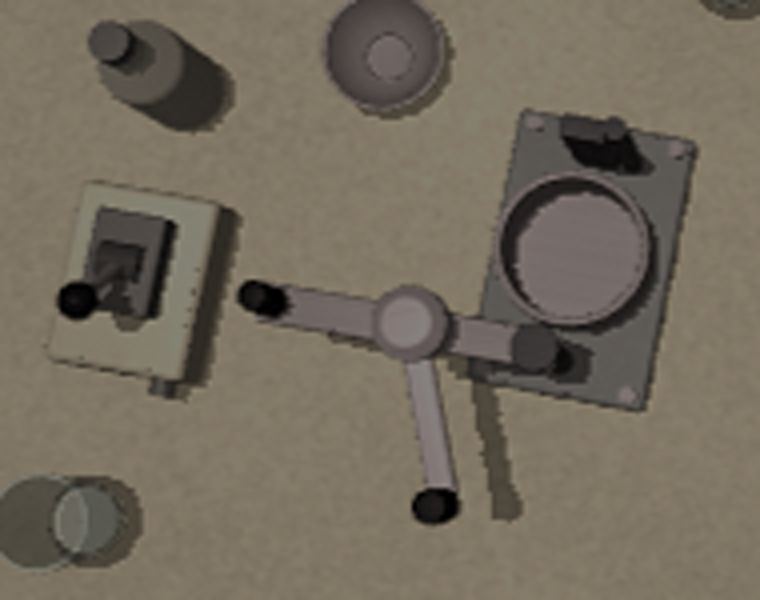

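Confirmed: the crop shows the disc at (429,278), 38 px across and about 108 mm, as the fitting lid. The one at (381,284) is the small lid. Next I'll locate the reactor parts.

Run:
```python
from h import *
m=manip.camera_model("top");p=cv2.imread("pics/top0.png");d=np.load("top0.npy")
C=cloud(m,d);X,Y,Z=C[...,0],C[...,1],C[...,2]
def fitc(P):
    A=np.c_[P,np.ones(len(P))];s=np.linalg.lstsq(A,(P**2).sum(1),rcond=None)[0]
    c=s[:2]/2;return c,np.sqrt(s[2]+c@c)
# pot rim
v,u=np.mgrid[:480,:640]
reg=(abs(u-266)<26)&(abs(v-243)<24)
k=reg&(abs(Z-85)<4); P=C[k][:,:2]
c,r=fitc(P);
for _ in range(3):
    e=np.hypot(*(P-c).T)-r;c,r=fitc(P[abs(e-np.median(e))<8])
print("rim cloud",c,r,k.sum(),np.median(Z[k]))
# rim color-based: outer edge ellipse
pts=np.array([onz(m,(uu,vv),85)[:2] for vv,uu in zip(*np.where(k))]);print("rim rays",fitc(pts))
# foot plate
k=(abs(u-266)<35)&(abs(v-243)<45)&(abs(Z-20)<4)
cs=np.c_[u[k],v[k]].astype(np.float32)
W=np.array([onz(m,q,20)[:2] for q in cs]).astype(np.float32)
rect=cv2.minAreaRect(W);print("foot",rect)
# pieces by height
for nm,(u0,v0,R),zr in [("knob",(186,255,10),(195,215)),("crank",(228,307,10),(222,242)),("hub",(222,261,9),(195,260)),("pivot",(255,267,10),(157,260)),("stop",(268,215,10),(90,200)),("ball",(139,255,8),(115,150)),
  ("dish",(216,193,22),(22,40)),("bottle",(152,190,12),(140,170))]:
    k=(abs(u-u0)<=R)&(abs(v-v0)<=R)&(Z>zr[0])&(Z<zr[1])
    if k.sum():
        uv=np.c_[u[k],v[k]].mean(0);zz=np.percentile(Z[k],80)
        print(nm,k.sum(),uv.round(1),"z",np.percentile(Z[k],[10,50,90]).round(),"mean",C[k].mean(0).round(1),onz(m,uv,zz).round(1))
for b in range(180,310): pass
k=(abs(u-158)<30)&(abs(v-252)<35)&(abs(Z-50)<4)
W=np.array([onz(m,q,50)[:2] for q in np.c_[u[k],v[k]]]).astype(np.float32)
print("control",cv2.minAreaRect(W))
```

```text
rim cloud [567.40707799  57.77845116] 50.71022194498809 243 85.03614341528137
rim rays (array([567.42266054,  57.76418098]), np.float64(50.72797900664233))
foot ((567.4473876953125, 57.755043029785156), (129.62063598632812, 199.3558349609375), 79.91775512695312)
knob 57 [183.2 253.7] z [201. 206. 208.] mean [520.1 237.7 205.4] [519.9 237.  207.8]
crank 74 [227.5 306.2] z [228. 234. 237.] mean [394.  119.1 233.1] [394.  118.6 235.9]
hub 178 [221.4 260.3] z [196. 198. 201.] mean [505.5 144.7 198. ] [505.3 144.3 199.7]
pivot 126 [252.6 266.2] z [158. 160. 162.] mean [494.5  72.6 159.9] [494.4  72.5 161.1]
stop 159 [269.  213.5] z [103. 135. 157.] mean [636.5  37.  131.8] [633.5  35.2 148.2]
ball 83 [139.3 254.5] z [133. 142. 147.] mean [522.9 370.6 140.3] [522.4 368.6 145.5]
dish 232 [214.2 190.7] z [23. 28. 33.] mean [721.4 208.3  28. ] [720.6 207.7  30.7]
bottle 109 [147.8 190.6] z [152. 160. 163.] mean [688.6 351.2 158.6] [687.8 350.  161.8]
control ((545.4327392578125, 367.49041748046875), (99.95062255859375, 128.9245147705078), 80.5906982421875)
```

Emit:
step_arm(targets="-1 -0.009 -0.045 0 8; -1 -0.018 -0.09 0.01 16; -1 -0.027 -0.135 0.02 24; -1 -0.036 -0.18 0.03 32; -1 -0.045 -0.225 0.04 34; -1 -0.054 -0.27 0.05 34; -1 -0.054 -0.27 0.05 34; -1 -0.054 -0.27 0.05 34")

```text
time: 0.95
eef_pos: [477.8, -411.4, 198.5]
orientation: [[-0.174, -0.985, -0.002], [-0.985, 0.174, 0.003], [-0.002, 0.003, -1.0]]
contact_force: [-1.0, -1.0, -0.6]
width: 0.999
```

Run:
```python
from h import *
o=manip.get_obs();m=manip.camera_model("wrist");p,d=manip.capture("wrist")
cv2.imwrite("pics/w1.png",p);np.save("w1.npy",d);np.savez("w1m.npz",K=m["intrinsics"],T=m["camera_from_world"])
print(o["time"],o["eef_pos"].round(1),o["orientation"].round(3).tolist(),proj(m,o["eef_pos"]),proj(m,(477,-413,40)))
```

```text
0.95 [ 477.8 -411.4  198.5] [[-0.174, -0.985, -0.002], [-0.985, 0.174, 0.003], [-0.002, 0.003, -1.0]] [315.2215608  331.37910226] [319.14303139 212.80424923]
```

View pics/w1.png

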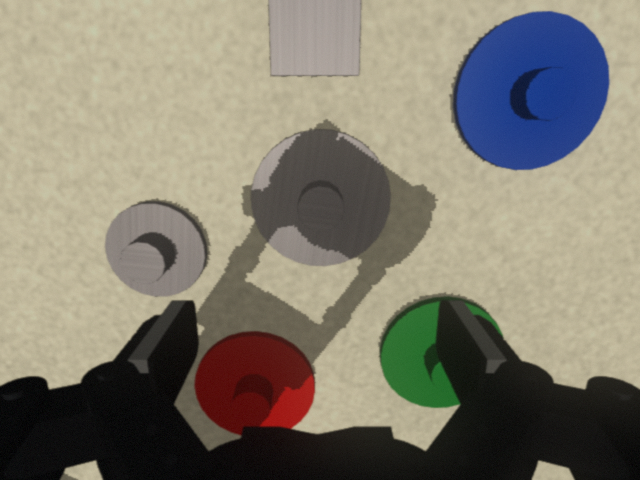

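The wrist view shows the lid centred near (320,197) with its boss at (320,207). The small lid is at (157,250).

Run:
```python
from h import *
z=np.load("w1m.npz");m=dict(intrinsics=z["K"],camera_from_world=z["T"]);d=np.load("w1.npy")
C=cloud(m,d);v,u=np.mgrid[:480,:640]
reg=(abs(u-320)<90)&(abs(v-197)<85)
for lo,hi,pl in((6,25,15),(33,48,40)):
    k=(reg&(C[...,2]>lo)&(C[...,2]<hi)).astype(np.uint8)
    if lo==6: k|=(reg&(C[...,2]>6)).astype(np.uint8)
    n,l,st,ce=cv2.connectedComponentsWithStats(k);i=1+np.argmax(st[1:,4])
    cn=max(cv2.findContours((l==i).astype(np.uint8),0,2)[0],key=cv2.contourArea)
    W=np.array([onz(m,q[0],pl)[:2] for q in cn]).astype(np.float32)
    e=cv2.minEnclosingCircle(W);print(pl,st[i],np.median(C[l==i][:,2]),e,cv2.fitEllipse(W),C[l==i].mean(0))
print(manip.get_obs()["eef_pos"])
```

```text
15 [  251   129   140   137 15024] 14.469996448906333 ((479.990234375, -414.7297058105469), 54.112823486328125) ((479.90863037109375, -414.2569580078125), (106.20089721679688, 106.62203979492188), 73.6388931274414) [ 482.69819207 -414.7261346    18.57823416]
40 [ 297  184   47   48 1722] 39.263754996708954 ((480.33404541015625, -414.5155334472656), 17.19265365600586) ((480.2792053222656, -414.357666015625), (32.67344665527344, 33.596595764160156), 79.3419418334961) [ 480.28929449 -414.32023782   39.16084601]
[ 477.11643063 -412.50424218  199.03943757]
```

Emit:
step_arm(targets="-1 0.002 -0.003 0.05 0; -1 0.002 -0.003 0.1 0; -1 0.002 -0.003 0.14 0; -1 0.002 -0.003 0.155 0; -1 0.002 -0.003 0.161 0; -1 0.002 -0.003 0.161 0; 0.2 0.002 -0.003 0.161 0; 0.6 0.002 -0.003 0.161 0;  1 0.002 -0.003 0.161 0; 1 0.002 -0.003 0.161 0")

```text
time: 2.0
eef_pos: [480.5, -415.3, 40.0]
orientation: [[-0.176, -0.984, 0.0], [-0.984, 0.176, 0.0], [-0.0, -0.0, -1.0]]
contact_force: [1.1, -0.7, -1.5]
width: 0.372
```

Emit:
step_arm(targets="1 0 0 0 0;1 0 0 0 0;1 0 0 0 0;1 0 0 0 0")

```text
time: 2.4
eef_pos: [480.4, -415.0, 40.0]
orientation: [[-0.176, -0.984, -0.0], [-0.984, 0.176, 0.001], [-0.001, 0.0, -1.0]]
contact_force: [-0.1, 1.5, 1.0]
width: 0.377
```

Emit:
step_arm(targets="1 0 0 -0.03 0;1 0 0 -0.075 0;1 -0.03 0 -0.105 0;1 -0.075 0 -0.105 0;1 -0.12 0 -0.105 0;1 -0.165 0 -0.105 0;1 -0.21 0 -0.105 0;1 -0.255 0 -0.105 0;1 -0.3 0 -0.105 0;1 -0.34 0 -0.105 0")

```text
time: 3.4
eef_pos: [539.3, -78.2, 144.4]
orientation: [[-0.175, -0.985, -0.002], [-0.985, 0.175, 0.001], [-0.001, 0.002, -1.0]]
contact_force: [1.0, -0.2, -3.7]
width: 0.376
```

```bash
cat >> h.py <<'E'
def snap(name,n):
    o=manip.get_obs();m=manip.camera_model(name);p,d=manip.capture(name)
    cv2.imwrite(f"pics/{n}.png",p);np.savez(f"{n}.npz",K=m["intrinsics"],T=m["camera_from_world"],d=d,p=p)
    print(o["time"],o["eef_pos"].round(1),o["orientation"][:,0].round(3),"F",o["contact_force"].round(1),"w",round(o["width"],3))
def load(n):
    z=np.load(f"{n}.npz");m=dict(intrinsics=z["K"],camera_from_world=z["T"]);return m,z["p"],cloud(m,z["d"])
def fitc(P):
    from scipy.optimize import least_squares
    P=np.asarray(P);c=P.mean(0)
    r=least_squares(lambda q:np.hypot(P[:,0]-q[0],P[:,1]-q[1])-q[2],[c[0],c[1],50],loss="soft_l1").x
    return r
E
python3 - <<'E'
from h import *
manip.get_obs()
snap("wrist","w2")
E
```

```text
3.4 [539.3 -78.2 144.4] [-0.175 -0.985 -0.001] F [ 1.  -0.2 -3.7] w 0.376
```

View pics/w2.png

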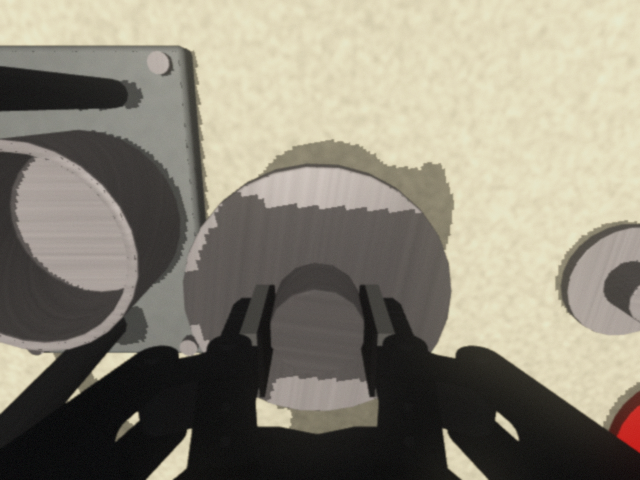

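The lid is held level. The pot rim's right half is visible on the left, around (70,240), so I'll fit it.

Run:
```python
from h import *
m,p,C=load("w2");v,u=np.mgrid[:480,:640];Z=C[...,2]
k=(u<150)&(v>120)&(v<360)&(abs(Z-85)<3)
from scipy.optimize import least_squares
P=np.array([onz(m,q,85)[:2] for q in np.c_[u[k],v[k]]])
f=lambda q:np.clip(abs(np.hypot(P[:,0]-q[0],P[:,1]-q[1])-51)-2.9,0,None)
P0=fitc(P);print("free",P0,k.sum(),np.median(Z[k]))
r=np.hypot(P[:,0]-P0[0],P[:,1]-P0[1]);print(np.percentile(r,[1,50,99]))
print(least_squares(f,P0[:2],loss="soft_l1").x, least_squares(lambda q:np.hypot(P[:,0]-q[0],P[:,1]-q[1])-51,P0[:2],loss="soft_l1").x)
# lid disc held: top face z = 145-25
k=(abs(u-320)<150)&(v>150)&(abs(Z-120)<5)
cn=max(cv2.findContours(k.astype(np.uint8),0,2)[0],key=cv2.contourArea)[:,0]
cn=cn[cn[:,1]<280]; z0=np.median(Z[k]);print("z",z0)
W=np.array([onz(m,q,z0)[:2] for q in cn]);print(fitc(W))
```

```text
free [569.82177427  55.95147664  50.23569199] 4743 84.18352474114668
[46.93904334 50.24468079 53.48302661]
[570.2514197   56.91169615] [570.09214844  56.85993532]
z 118.70315736836594
[571.36359446 -85.08877927  26.75349422]
```

Emit:
step_arm(targets="1 -0.04 -0.002 0 0;1 -0.08 -0.004 0 0;1 -0.115 -0.006 0 0;1 -0.138 -0.007 0 0;1 -0.138 -0.007 0 0;1 -0.138 -0.007 0 0;1 -0.138 -0.007 0.008 0;1 -0.138 -0.007 0.014 0;1 -0.138 -0.007 0.014 0")

```text
time: 4.35
eef_pos: [569.2, 61.4, 129.3]
orientation: [[-0.175, -0.984, -0.005], [-0.984, 0.175, 0.007], [-0.006, 0.006, -1.0]]
contact_force: [-0.1, 0.0, -3.6]
width: 0.373
```

Run:
```python
from h import *
snap("wrist","w3")
```

```text
4.35 [569.2  61.4 129.3] [-0.175 -0.984 -0.006] F [-0.1  0.  -3.6] w 0.373
```

View pics/w3.png

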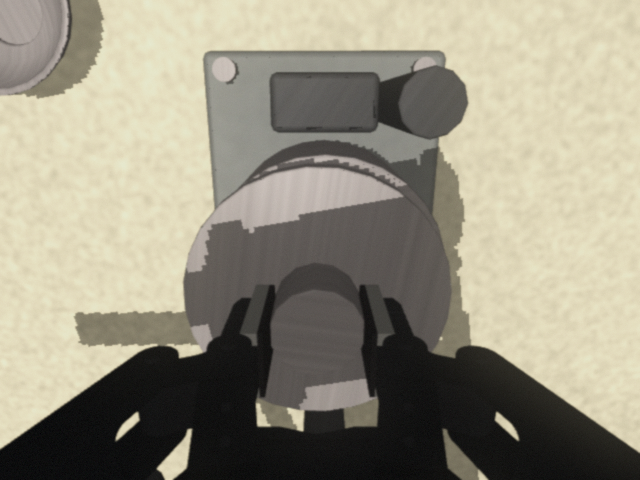

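Emit:
step_arm(targets="1 0 0 0 0;1 0 0 0 0")

```text
time: 4.6
eef_pos: [569.7, 61.1, 129.9]
orientation: [[-0.176, -0.984, -0.004], [-0.984, 0.176, 0.007], [-0.006, 0.005, -1.0]]
contact_force: [-0.2, -0.5, -4.3]
width: 0.377
```

Run:
```python
from h import *
snap("wrist","w4")
m,p,C=load("w4");v,u=np.mgrid[:480,:640];Z=C[...,2]
k=(u>230)&(u<420)&(v>140)&(v<200)&(abs(Z-85)<3)
P=np.array([onz(m,q,85)[:2] for q in np.c_[u[k],v[k]]]);print(k.sum(),P.mean(0))
for c in((570.3,57),(567.4,57.8)): print(np.percentile(np.hypot(*(P-c).T),[2,50,98]))
k=(u>180)&(u<460)&(v>155)&(v<300)&(abs(Z-103)<7)
k=cv2.morphologyEx(k.astype(np.uint8),cv2.MORPH_OPEN,np.ones((3,3)))
cn=max(cv2.findContours(k,0,2)[0],key=cv2.contourArea)[:,0]
cn=cn[(cn[:,1]<285)&((cn[:,1]<230)|(abs(cn[:,0]-320)>100))]; z0=np.median(Z[k>0]);print("z",z0,len(cn))
for z0 in (103,104): 
  W=np.array([onz(m,q,z0)[:2] for q in cn]);print(fitc(W),W[:3].round())
```

```text
4.6 [569.7  61.1 129.9] [-0.176 -0.984 -0.006] F [-0.2 -0.5 -4.3] w 0.377
1400 [614.63071782  40.1317036 ]
[48.72489672 51.04118187 52.90266648]
[51.49312898 53.87057785 55.62557009]
z 104.18696454476722 186
[569.43114891  60.9222765   53.01656671] [[623.  57.]
 [622.  57.]
 [623.  59.]]
[569.9225131   60.82574583  52.66213709] [[623.  57.]
 [622.  57.]
 [623.  59.]]
```

Emit:
step_arm(targets="1 0.004 -0.001 0 0;1 0.004 -0.001 0 0;1 0.004 -0.001 0.004 0;1 0.004 -0.001 0.007 0;1 0.004 -0.001 0.009 0;1 0.004 -0.001 0.01 0;1 0.004 -0.001 0.01 0")

```text
time: 5.35
eef_pos: [569.8, 57.3, 119.7]
orientation: [[-0.176, -0.984, -0.004], [-0.984, 0.176, 0.007], [-0.006, 0.006, -1.0]]
contact_force: [-0.7, -0.7, -4.0]
width: 0.372
```

Emit:
step_arm(targets="1 0 0 0.001 0;1 0 0 0.002 0;1 0 0 0.002 0")

```text
time: 5.65
eef_pos: [570.0, 57.4, 119.0]
orientation: [[-0.175, -0.985, -0.004], [-0.984, 0.175, 0.007], [-0.006, 0.005, -1.0]]
contact_force: [-2.8, 0.4, 3.7]
width: 0.375
```

Contact: the force changed from -4 to +3.7 N, so it is seated. Releasing.

Emit:
step_arm(targets="0.2 0 0 0 0;-0.1 0 0 0 0;-0.4 0 0 0 0;-0.7 0 0 0 0;-0.7 0 0 -0.02 0;-0.7 0 0 -0.06 0;-0.7 0 0 -0.11 0;-0.7 0 0 -0.15 0;-0.7 0 0 -0.15 0;-0.7 0 0 -0.15 0")

```text
time: 6.65
eef_pos: [571.6, 56.4, 270.6]
orientation: [[-0.175, -0.985, -0.001], [-0.984, 0.175, 0.007], [-0.007, 0.002, -1.0]]
contact_force: [-0.6, 0.8, -0.6]
width: 0.853
```

Run:
```python
from h import *
snap("wrist","w5")
m,p,C=load("w5");v,u=np.mgrid[:480,:640];Z=C[...,2]
print([C[y,x].round(1).tolist() for x,y in((315,180),(260,180),(380,180),(315,150))])
```

```text
6.65 [571.6  56.4 270.6] [-0.175 -0.984 -0.007] F [-0.6  0.8 -0.6] w 0.853
[[591.5, 55.0, 93.9], [598.6, 95.1, 93.5], [583.1, 7.8, 93.4], [612.9, 51.2, 92.5]]
```

View pics/w5.png

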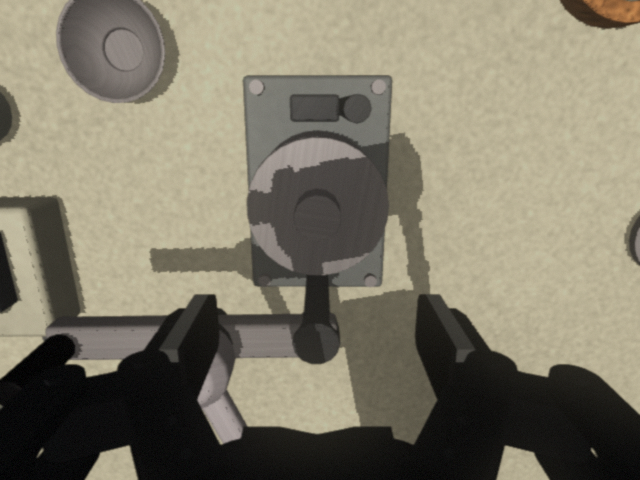

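The lid's top face reads 93 to 94 mm all over (expected 94), so it is flat and seated. Next is the clamp bar: I'll measure the stop post height and the knob and crank positions from the wrist view.

Run:
```python
from h import *
m,p,C=load("w5");v,u=np.mgrid[:480,:640];Z=C[...,2]
for n,(a,b,c,d) in dict(stopL=(285,88,340,125),stopR=(342,90,375,128),pivot=(290,315,345,365),lid=(245,130,390,280)).items():
    s=C[b:d,a:c].reshape(-1,3); s=s[s[:,2]>60]; zt=np.percentile(s[:,2],95); q=s[s[:,2]>zt-6]
    print(n,zt.round(1),q.mean(0).round(1),q.min(0).round(),q.max(0).round())
    if n=="lid":
        for lo,hi in((88,98),(110,125)):
            k=(s[:,2]>lo)&(s[:,2]<hi);print(s[k].mean(0))
mk=((u>240)&(u<395)&(v>128)&(v<285)&(Z>88)&(Z<125)).astype(np.uint8)
mb=((u>240)&(u<395)&(v>128)&(v<285)&(Z>110)&(Z<125)).astype(np.uint8)
cn=max(cv2.findContours(mb,0,2)[0],key=cv2.contourArea)[:,0]
print("boss",fitc(np.array([onz(m,q,119)[:2] for q in cn])))
```

```text
stopL 136.5 [642.5  45.9 137. ] [632.  31. 132.] [652.  61. 393.]
stopR 157.5 [638.2  22.6 157.1] [630.  15. 152.] [646.  42. 393.]
pivot 159.1 [498.3  71.9 158.7] [480.  42. 153.] [644.  90. 393.]
lid 118.5 [573.5  56.6 131.2] [553.  41. 112.] [644.  74. 393.]
[572.29057824  56.99315444  93.35754132]
[570.20881154  57.31780845 118.03646727]
boss [570.22856505  57.29461645  16.72065956]
```

Emit:
step_arm(targets="-0.5 -0.017 0.008 0 -8.3;-0.5 -0.034 0.016 0 -16.6;-0.5 -0.051 0.024 0 -25;-0.5 -0.068 0.032 0 -33;-0.5 -0.085 0.04 0 -41.5;-0.5 -0.102 0.048 0 -50;-0.5 -0.12 0.056 0 -58;-0.5 -0.137 0.064 0 -66.5;-0.5 -0.155 0.072 0 -75;-0.5 -0.17 0.08 0 -83")

```text
time: 7.7
eef_pos: [519.6, 238.1, 267.1]
orientation: [[0.958, -0.288, -0.009], [-0.288, -0.958, 0.005], [-0.011, -0.002, -1.0]]
contact_force: [-0.1, 0.7, 0.3]
width: 0.749
```

Emit:
step_arm(targets="-0.5 0 0 0 -8;-0.5 0 0 0 -8;-0.5 0 0 0 -8")

```text
time: 8.0
eef_pos: [518.6, 237.6, 265.0]
orientation: [[0.988, -0.155, -0.013], [-0.155, -0.988, 0.004], [-0.013, -0.002, -1.0]]
contact_force: [-0.9, -1.4, 0.2]
width: 0.752
```

Run:
```python
from h import *
snap("wrist","w6");print(manip.get_obs()["joints"].round(1))
```

```text
8.0 [518.6 237.6 265. ] [ 0.988 -0.155 -0.013] F [-0.9 -1.4  0.2] w 0.752
[20.  11.2 99.8  0.5 69.5 28.7]
```

View pics/w6.png

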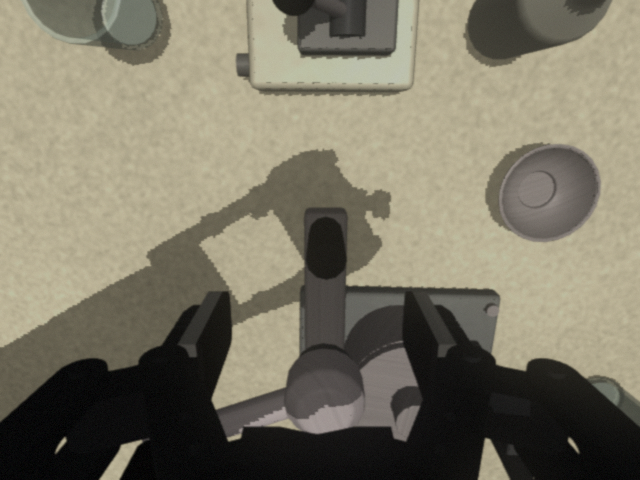

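Run:
```python
from h import *
m,p,C=load("w6");s=C[210:285,300:350].reshape(-1,3)
q=s[(s[:,2]>200)&(s[:,2]<212)];print(len(q),q.mean(0),q.min(0),q.max(0))
k=(C[...,2]>200)&(C[...,2]<212);k[:210]=0;k[285:]=0;k[:,:300]=0;k[:,350:]=0
cn=max(cv2.findContours(k.astype(np.uint8),0,2)[0],key=cv2.contourArea)[:,0];print(fitc(np.array([onz(m,x,206)[:2] for x in cn])))
s=C[340:435,285:365].reshape(-1,3);q=s[(s[:,2]>190)&(s[:,2]<215)];print("hub",q.mean(0))
```

```text
1267 [522.12133462 240.15410969 204.74137079] [512.15615822 229.70848165 200.00533899] [531.70321385 248.72865262 206.99548674]
[522.15426948 240.52112588   9.66850849]
hub [507.62863617 150.90504088 195.33593971]
```

Emit:
step_arm(targets="-0.5 0.003 -0.002 0 0;-0.5 0.003 -0.002 0.03 0;-0.5 0.003 -0.002 0.06 0;-0.5 0.003 -0.002 0.077 0;-0.5 0.003 -0.002 0.077 0;0.4 0.003 -0.002 0.077 0;0.4 0.003 -0.002 0.077 0;0.4 0.003 -0.002 0.077 0")

```text
time: 8.85
eef_pos: [522.6, 239.8, 190.2]
orientation: [[0.988, -0.155, -0.009], [-0.155, -0.988, 0.005], [-0.01, -0.004, -1.0]]
contact_force: [-0.3, -0.3, -0.3]
width: 0.302
```

Emit:
step_arm(targets="0.4 0.0207 0.0013 0 7;0.4 0.0411 0.005 0 14;0.4 0.0609 0.0113 0 21;0.4 0.0798 0.0199 0 28;0.4 0.0975 0.0307 0 35;0.4 0.1138 0.0437 0 42;0.4 0.1283 0.0585 0 49;0.4 0.1409 0.0749 0 56;0.4 0.1515 0.0928 0 63;0.4 0.1597 0.1119 0 70")

```text
time: 9.85
eef_pos: [663.4, 105.6, 189.8]
orientation: [[0.187, -0.982, -0.008], [-0.982, -0.187, 0.009], [-0.01, 0.006, -1.0]]
contact_force: [-3.0, 2.8, 2.4]
width: 0.295
```

Emit:
step_arm(targets="0.4 0 0 0 0")

```text
time: 9.95
eef_pos: [664.5, 103.6, 190.9]
orientation: [[0.184, -0.983, -0.006], [-0.983, -0.184, 0.008], [-0.009, 0.005, -1.0]]
contact_force: [-0.0, -0.2, -0.2]
width: 0.302
```

Emit:
step_arm(targets="0.4 0.0207 0.0013 0 7;0.4 0.0411 0.005 0 14;0.4 0.053 0.0085 0 18;0.4 0.0595 0.0108 0 20.5;0.4 0.063 0.012 0 21.5;0.4 0.063 0.012 0 21.5")

```text
time: 10.55
eef_pos: [664.9, 40.3, 191.3]
orientation: [[-0.187, -0.982, -0.004], [-0.982, 0.187, 0.009], [-0.008, 0.006, -1.0]]
contact_force: [0.8, 2.0, 1.4]
width: 0.303
```

Emit:
step_arm(targets="0.4 0.002 0 0 0;0.4 0.004 0 0 0;0.4 0.005 0 0 0")

```text
time: 10.85
eef_pos: [664.6, 38.2, 191.4]
orientation: [[-0.186, -0.982, -0.002], [-0.982, 0.186, 0.014], [-0.013, 0.005, -1.0]]
contact_force: [3.1, 10.0, -0.8]
width: 0.301
```

Emit:
step_arm(targets="0 -0.003 0 0 0;-0.4 -0.003 0 0 0;-0.6 -0.003 0 -0.02 0;-0.6 -0.003 0 -0.06 0;-0.6 -0.003 0 -0.11 0;-0.6 -0.003 0 -0.11 0;-0.6 -0.003 0 -0.11 0")

```text
time: 11.55
eef_pos: [666.5, 38.8, 304.3]
orientation: [[-0.186, -0.982, 0.002], [-0.982, 0.186, 0.012], [-0.012, -0.0, -1.0]]
contact_force: [0.0, 0.2, -0.0]
width: 0.799
```

Run:
```python
from h import *
snap("wrist","w7");snap("top","t7");snap("scene","s7")
p=np.hstack([cv2.resize(cv2.imread("pics/t7.png")[180:330,110:320],None,fx=2.5,fy=2.5),])
cv2.imwrite("pics/t7c.png",p)
```

```text
11.55 [666.5  38.8 304.3] [-0.186 -0.982 -0.012] F [ 0.   0.2 -0. ] w 0.799
11.6 [665.2  39.  301.8] [-0.187 -0.982 -0.012] F [-0.7  1.4  0.4] w 0.8
11.65 [664.5  39.1 300.3] [-0.187 -0.982 -0.012] F [-0.8  0.1 -0.9] w 0.799
```

View pics/w7.png

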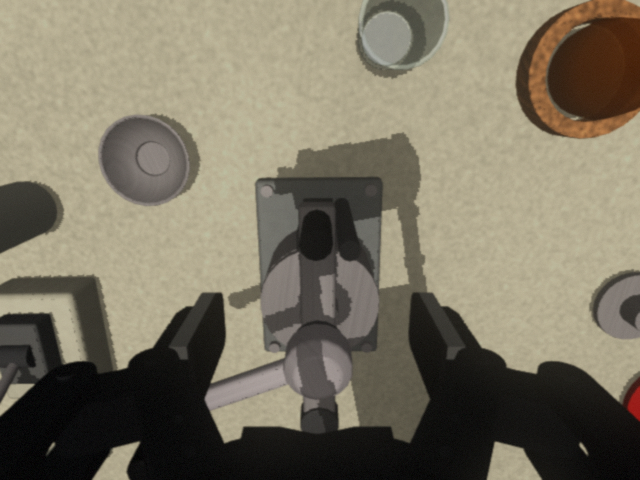

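View pics/t7c.png

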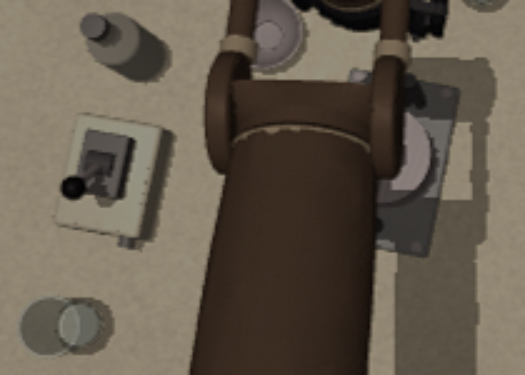

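The wrist view shows the bar over the pot against its stop, with the knob at (318,235) and the stop post beside it at (345,230). Now to the crank handle, turning the jaws to the mid-swing tangent.

Emit:
step_arm(targets="-0.3 -0.01 0.014 0 -7.5;-0.3 -0.021 0.028 0 -15;-0.3 -0.032 0.042 0 -22.5;-0.3 -0.042 0.056 0 -30;-0.3 -0.053 0.07 0 -37.5;-0.3 -0.064 0.085 0 -45;-0.3 -0.074 0.099 0 -52.5;-0.3 -0.085 0.113 0 -60;-0.3 -0.095 0.127 0 -67.5;-0.3 -0.106 0.141 0 -75")

```text
time: 12.7
eef_pos: [543.8, 169.6, 299.5]
orientation: [[0.903, -0.43, -0.01], [-0.43, -0.903, 0.012], [-0.014, -0.006, -1.0]]
contact_force: [-0.0, 0.0, -0.5]
width: 0.651
```

Emit:
step_arm(targets="-0.3 0 0 0 0")

```text
time: 12.8
eef_pos: [541.8, 170.6, 297.8]
orientation: [[0.904, -0.428, -0.014], [-0.427, -0.904, 0.011], [-0.017, -0.004, -1.0]]
contact_force: [0.1, -0.2, -0.6]
width: 0.653
```

Run:
```python
from h import *
m,p,C=load("w7");k=(C[...,2]>198)&(C[...,2]<215);k[:200]=0;k[270:]=0;k[:,:295]=0;k[:,338:]=0
cn=max(cv2.findContours(k.astype(np.uint8),0,2)[0],key=cv2.contourArea)[:,0];print("knob",fitc(np.array([onz(m,x,206)[:2] for x in cn])),C[k].mean(0))
snap("wrist","w8")
m=load("w8")[0];print(proj(m,(545.7,169.6,234)))
```

```text
knob [664.64118357  40.97235081   9.8242132 ] [664.22954413  40.98023926 204.55537135]
12.8 [541.8 170.6 297.8] [ 0.904 -0.427 -0.017] F [ 0.1 -0.2 -0.6] w 0.653
[327.70173488 260.75959261]
```

View pics/w8.png

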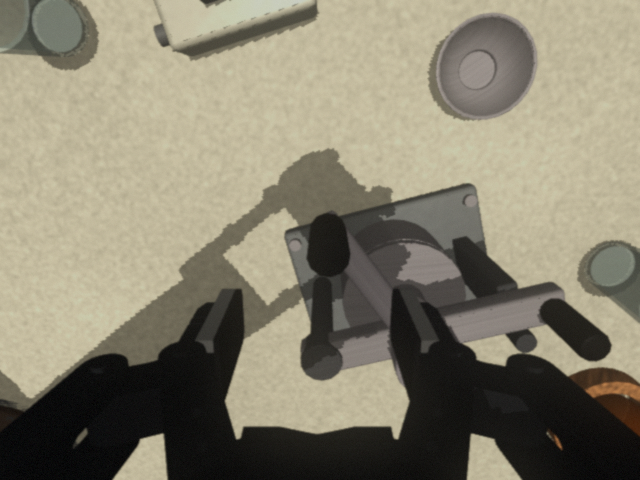

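Run:
```python
from h import *
m,p,C=load("w8");k=(C[...,2]>228)&(C[...,2]<240);k[:200]=0;k[290:]=0;k[:,:295]=0;k[:,360:]=0
cn=max(cv2.findContours(k.astype(np.uint8),0,2)[0],key=cv2.contourArea)[:,0];r=fitc(np.array([onz(m,x,234)[:2] for x in cn]));print(r,C[k].mean(0))
s=np.array([570.3,57.2]);d=r[:2]-s;a=np.arctan2(d[1],d[0]);print(np.hypot(*d),np.degrees(a),"screw",2.27-(a-np.radians(-9.9)))
o=manip.get_obs();e=np.array([*r[:2],211])-o["eef_pos"];print((o["orientation"].T@e).round(1),o["eef_pos"])
```

```text
[546.89881455 172.12528916  10.55487944] [546.79184499 171.82971078 232.84496673]
117.28357757745924 101.5092732631128 screw 0.3255413643045948
[ 4.7 -3.9 86.3] [542.22684237 169.73673758 297.34196777]
```

Emit:
step_arm(targets="-0.3 0.005 -0.004 0 0;-0.3 0.005 -0.004 0.03 0;-0.3 0.005 -0.004 0.06 0;-0.3 0.005 -0.004 0.085 0;-0.3 0.005 -0.004 0.085 0;0.4 0.005 -0.004 0.085 0;1 0.005 -0.004 0.085 0;1 0.005 -0.004 0.085 0;1 0.005 -0.004 0.085 0")

```text
time: 13.75
eef_pos: [548.5, 172.4, 214.3]
orientation: [[0.903, -0.43, -0.01], [-0.43, -0.903, 0.011], [-0.014, -0.005, -1.0]]
contact_force: [-0.0, 1.7, 2.3]
width: 0.242
```

```bash
cat > arc.py <<'E'
import sys
from h import *
o=manip.get_obs();s=np.array([570,58.4]);e=o["eef_pos"][:2];d=e-s;a=np.degrees(np.arctan2(d[1],d[0]))
print("t",o["time"],"pos",o["eef_pos"].round(1),"R",np.hypot(*d).round(1),"ang",a.round(2),"F",o["contact_force"].round(1))
R=116 if len(sys.argv)<3 else float(sys.argv[2])
for t in map(float,sys.argv[1].split(",")):
    q=s+R*np.array([np.cos(np.radians(t)),np.sin(np.radians(t))]);w=np.array([*(q-e),0])
    print(t,(o["orientation"].T@w).round(1))
E
python3 arc.py 97,93,89,85,81,77,74,72
```

```text
t 13.75 pos [548.5 172.4 214.3] R 116.0 ang 100.67 F [-0.   1.7  2.3]
97.0 [ 6.1 -4.2 -0.1]
93.0 [13.1 -8.3 -0.1]
89.0 [ 20.3 -11.9  -0.2]
85.0 [ 27.8 -15.   -0.3]
81.0 [ 35.5 -17.6  -0.4]
77.0 [ 43.3 -19.6  -0.5]
74.0 [ 49.3 -20.8  -0.6]
72.0 [ 53.3 -21.4  -0.6]
```

Emit:
step_arm(targets="1 0.006 -0.004 0 0;1 0.013 -0.008 0 0;1 0.02 -0.012 0 0;1 0.028 -0.015 0 0;1 0.0355 -0.0175 0 0;1 0.043 -0.0195 0 0;1 0.049 -0.021 0 0;1 0.053 -0.0215 0 0;1 0.053 -0.0215 0 0")

```text
time: 14.65
eef_pos: [606.7, 168.7, 213.8]
orientation: [[0.903, -0.43, -0.009], [-0.43, -0.903, 0.011], [-0.013, -0.006, -1.0]]
contact_force: [-1.0, 0.4, 3.1]
width: 0.241
```

```bash
python3 arc.py 70,68,66,64,62,60
```

```text
t 14.65 pos [606.7 168.7 213.8] R 116.3 ang 71.58 F [-1.   0.4  3.1]
70.0 [ 3.2 -0.1 -0. ]
68.0 [ 7.2 -0.4 -0.1]
66.0 [11.3 -0.6 -0.1]
64.0 [15.3 -0.6 -0.2]
62.0 [19.4 -0.5 -0.2]
60.0 [23.4 -0.2 -0.3]
```

Emit:
step_arm(targets="1 0.003 0 0 0;1 0.006 0 0 0;1 0.009 -0.0005 0 0;1 0.0115 -0.0005 0 0")

```text
time: 15.05
eef_pos: [614.9, 165.7, 213.3]
orientation: [[0.902, -0.431, -0.015], [-0.43, -0.902, 0.014], [-0.02, -0.006, -1.0]]
contact_force: [-9.5, 5.7, 4.5]
width: 0.242
```

```bash
python3 arc.py 66,65,64,63,62,61,60,58
```

```text
t 15.05 pos [614.9 165.7 213.3] R 116.3 ang 67.29 F [-9.5  5.7  4.5]
66.0 [ 2.6  0.2 -0.1]
65.0 [ 4.6  0.2 -0.1]
64.0 [ 6.7  0.2 -0.1]
63.0 [ 8.7  0.2 -0.2]
62.0 [10.7  0.3 -0.2]
61.0 [12.7  0.4 -0.3]
60.0 [14.8  0.6 -0.3]
58.0 [18.8  0.9 -0.4]
```

Emit:
step_arm(targets="1 0.004 0 0 0;1 0.007 0 0 0;1 0.009 0 0 0;1 0.01 0 0 0")

```text
time: 15.45
eef_pos: [621.3, 163.1, 212.9]
orientation: [[0.902, -0.431, -0.022], [-0.43, -0.903, 0.016], [-0.027, -0.005, -1.0]]
contact_force: [-9.6, 4.9, 5.3]
width: 0.241
```

```bash
python3 arc.py 62,61,60,58,56,55
```

```text
t 15.45 pos [621.3 163.1 212.9] R 116.5 ang 63.9 F [-9.6  4.9  5.3]
62.0 [ 3.8  0.6 -0.1]
61.0 [ 5.9  0.7 -0.2]
60.0 [ 7.9  0.9 -0.2]
58.0 [11.9  1.3 -0.3]
56.0 [15.9  1.8 -0.4]
55.0 [17.9  2.1 -0.5]
```

Emit:
step_arm(targets="1 0.004 0.0005 0 0;1 0.006 0.0005 0 0;1 0.008 0.001 0 0;1 0.008 0.001 0 0")

```text
time: 15.85
eef_pos: [630.6, 157.7, 213.7]
orientation: [[0.903, -0.43, -0.015], [-0.429, -0.903, 0.014], [-0.019, -0.006, -1.0]]
contact_force: [3.8, -2.8, 1.7]
width: 0.245
```

```bash
python3 arc.py 60,59,58,57,56,55,54,52
```

```text
t 15.85 pos [630.6 157.7 213.7] R 116.4 ang 58.59 F [ 3.8 -2.8  1.7]
60.0 [-2.9  0.1  0.1]
59.0 [-0.9  0.3  0. ]
58.0 [ 1.1  0.5 -0. ]
57.0 [ 3.2  0.7 -0.1]
56.0 [ 5.2  1.  -0.1]
55.0 [ 7.2  1.3 -0.1]
54.0 [ 9.2  1.7 -0.2]
52.0 [13.1  2.5 -0.3]
```

The clutch clicked: the force reversed from about 11 N of resistance to about 4.7 N of forward pull. I'll follow it a little until the pull fades, then let go.

Emit:
step_arm(targets="1 0.003 0.0005 0 0;1 0.006 0.001 0 0;1 0.008 0.0015 0 0;1 0.008 0.0015 0 0")

```text
time: 16.25
eef_pos: [638.3, 152.4, 213.8]
orientation: [[0.903, -0.43, -0.013], [-0.43, -0.903, 0.014], [-0.018, -0.007, -1.0]]
contact_force: [2.2, -0.4, 1.4]
width: 0.243
```

```bash
python3 arc.py 54,53,52,51,50
```

```text
t 16.25 pos [638.3 152.4 213.8] R 116.2 ang 54.0 F [ 2.2 -0.4  1.4]
54.0 [-0.   0.2 -0. ]
53.0 [ 2.   0.6 -0. ]
52.0 [ 3.9  1.1 -0.1]
51.0 [ 5.9  1.5 -0.1]
50.0 [ 7.9  2.  -0.2]
```

Pull is down to about 2 N, with the clutch near 0.24 rad. Opening here, then lifting off.

Emit:
step_arm(targets="0.3 0 0 0 0;0.1 0 0 0 0;-0.2 0 0 0 0;-0.2 0 0 0 0;-0.2 0 0 -0.02 0;-0.2 0 0 -0.05 0;-0.2 0 0 -0.09 0;-0.2 0 0 -0.09 0;-0.2 0 0 -0.09 0")

```text
time: 17.15
eef_pos: [640.0, 151.5, 305.5]
orientation: [[0.903, -0.43, -0.01], [-0.43, -0.903, 0.014], [-0.015, -0.009, -1.0]]
contact_force: [-0.4, -0.5, -1.2]
width: 0.601
```

Run:
```python
from h import *
snap("wrist","w9")
m=load("w9")[0];print(proj(m,(638,152,234)))
```

```text
17.15 [640.  151.5 305.5] [ 0.903 -0.43  -0.015] F [-0.4 -0.5 -1.2] w 0.601
[315.40013549 258.05189512]
```

View pics/w9.png

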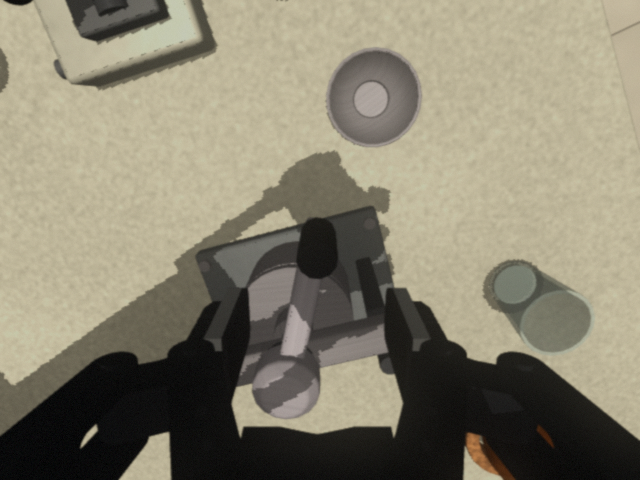

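Run:
```python
from h import *
m,p,C=load("w9");k=(C[...,2]>226)&(C[...,2]<242);k[:200]=0;k[300:]=0;k[:,:290]=0;k[:,345:]=0
cn=max(cv2.findContours(k.astype(np.uint8),0,2)[0],key=cv2.contourArea)[:,0];r=fitc(np.array([onz(m,x,234)[:2] for x in cn]))
for s in((570.3,57.2),(570,58.4)):
    d=r[:2]-s;a=np.arctan2(d[1],d[0]);print(r,np.hypot(*d),np.degrees(a),"screw+crank",2.27-(a-np.radians(-9.9)))
o=manip.get_obs();e=np.array([490,340,290])-o["eef_pos"];print((o["orientation"].T@e).round(1))
m=manip.camera_model("top");print(onz(m,(139.2,254.8),133))
```

```text
[638.50563628 151.91884672  10.77736431] 116.72047268603906 54.24289926863587 screw+crank 1.1504952159872412
[638.50563628 151.91884672  10.77736431] 115.92582496446673 53.77599513745471 screw+crank 1.158644230367516
[-215.4 -106.2   18.1]
[522.8788371  373.74241021 133.        ]
```

Screw plus crank reads about 1.155 rad, so with the screw solid at 0.9 the clutch is at about 0.255. That is one click, within 0.12 to 0.45. On to the toggle.

Emit:
step_arm(targets="-0.2 -0.036 -0.018 0 -4;0.2 -0.072 -0.036 0 -8;1 -0.108 -0.053 0 -12;1 -0.144 -0.071 0 -16;1 -0.18 -0.089 0 -16;1 -0.215 -0.106 0 -16;1 -0.215 -0.106 0 -16;1 -0.215 -0.106 0 -16")

```text
time: 18.0
eef_pos: [489.1, 339.6, 306.2]
orientation: [[0.987, -0.162, -0.016], [-0.162, -0.987, 0.012], [-0.018, -0.009, -1.0]]
contact_force: [-0.7, -0.2, -0.9]
width: 0.002
```

Run:
```python
from h import *
snap("wrist","w10")
```

```text
18.0 [489.1 339.6 306.2] [ 0.987 -0.162 -0.018] F [-0.7 -0.2 -0.9] w 0.002
```

View pics/w10.png

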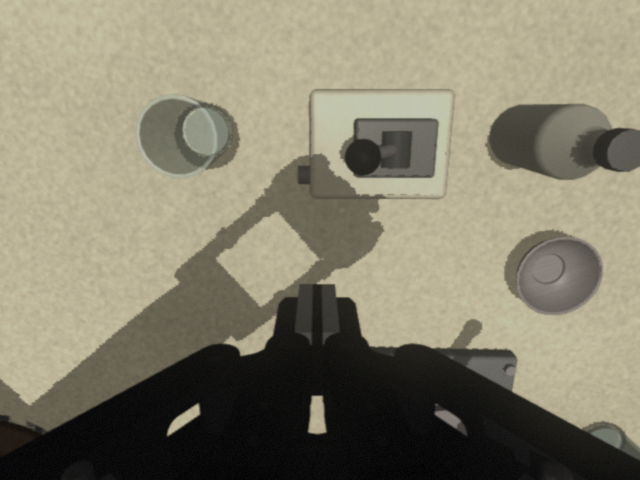

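Run:
```python
from h import *
m,p,C=load("w10");k=((p.max(2)<60)&(C[...,2]>115)&(C[...,2]<155)).astype(np.uint8);k[:130]=0;k[182:]=0;k[:,:338]=0;k[:,388:]=0
cn=max(cv2.findContours(k,0,2)[0],key=cv2.contourArea);(c,r)=cv2.minEnclosingCircle(cn);print(c,r,onz(m,c,133),C[k>0].mean(0),C[k>0][:,2].max())
kk=(abs(C[...,2]-50)<4);kk[:80]=0;kk[205:]=0;kk[:,:290]=0;kk[:,470:]=0
W=np.array([onz(m,q,50)[:2] for q in np.argwhere(kk)[:,::-1]]).astype(np.float32);R=cv2.minAreaRect(W);print(R)
o=manip.get_obs();b=onz(m,c,133)
ax=np.array([.986,-.165,0])
for s in (-45,60,70):
    q=b+ax*s;q[2]=140;print(s,q.round(),(o["orientation"].T@(q-o["eef_pos"])).round(1))
```

```text
(362.2826232910156, 156.63043212890625) 18.155187606811523 [524.41584031 373.36773543 133.        ] [523.98015114 374.46658999 142.00586306] 147.2291345631457
((547.2696533203125, 370.12060546875), (97.66130065917969, 126.83343505859375), 80.5920639038086)
-45 [480. 381. 140.] [-13.7 -38.2 167.1]
60 [584. 363. 140.] [ 91.2 -38.1 165.3]
70 [593. 362. 140.] [101.2 -38.1 165.1]
```

The wrist view shows the ball at (362,157), which is about (524,374,133), leaning to the robot side. I'll go down on its robot side, then push +x.

Emit:
step_arm(targets="1 -0.015 -0.038 0 0;1 -0.016 -0.038 0.045 0;1 -0.016 -0.038 0.09 0;1 -0.016 -0.038 0.135 0;1 -0.016 -0.038 0.163 0;1 -0.016 -0.038 0.165 0;1 -0.016 -0.038 0.165 0")

```text
time: 18.75
eef_pos: [478.3, 379.7, 141.3]
orientation: [[0.986, -0.165, -0.017], [-0.165, -0.986, 0.01], [-0.019, -0.007, -1.0]]
contact_force: [0.7, 1.3, 0.2]
width: -0.0
```

Emit:
step_arm(targets="1 0.015 0 0 0;1 0.025 0 0 0;1 0.035 0 0 0;1 0.045 0 0 0;1 0.055 0 0 0;1 0.065 0 0 0;1 0.075 0 0 0;1 0.08 0 0 0;1 0.08 0 0 0")

```text
time: 19.65
eef_pos: [558.1, 366.0, 139.4]
orientation: [[0.986, -0.166, -0.017], [-0.166, -0.986, 0.01], [-0.018, -0.007, -1.0]]
contact_force: [0.8, 0.1, -0.4]
width: -0.002
```

Emit:
step_arm(targets="1 0.003 0 0 0;1 0.006 0 0 0;1 0.006 0 0 0")

```text
time: 19.95
eef_pos: [563.9, 364.9, 139.0]
orientation: [[0.986, -0.166, -0.017], [-0.166, -0.986, 0.01], [-0.018, -0.007, -1.0]]
contact_force: [-0.0, -1.1, -0.8]
width: -0.001
```

Emit:
step_arm(targets="1 0.003 0 0 0;1 0.005 0 0 0;1 0.005 0 0 0")

```text
time: 20.25
eef_pos: [565.2, 364.7, 138.8]
orientation: [[0.986, -0.166, -0.026], [-0.166, -0.986, 0.009], [-0.027, -0.005, -1.0]]
contact_force: [-9.9, 1.2, 4.4]
width: -0.0
```

Run:
```python
from h import *
snap("wrist","w11");snap("top","t11");snap("scene","s11")
cv2.imwrite("pics/c11.png",np.hstack([cv2.resize(cv2.imread("pics/t11.png")[200:310,110:230],(400,367)),cv2.resize(cv2.imread("pics/s11.png")[270:410,400:553],(400,367))]))
```

```text
20.25 [565.2 364.7 138.8] [ 0.986 -0.166 -0.027] F [-9.9  1.2  4.4] w -0.0
20.3 [565.2 364.7 138.8] [ 0.986 -0.166 -0.026] F [-8.2  1.8  4.1] w -0.0
20.35 [565.2 364.7 138.8] [ 0.986 -0.166 -0.026] F [-8.6  0.8  3.6] w 0.005
```

View pics/c11.png

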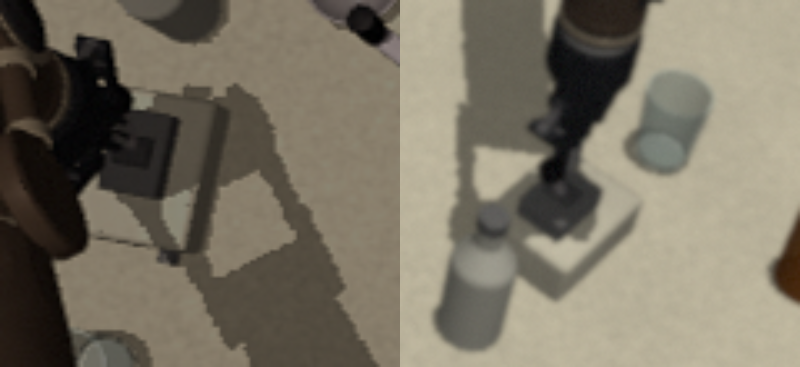

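View pics/w11.png

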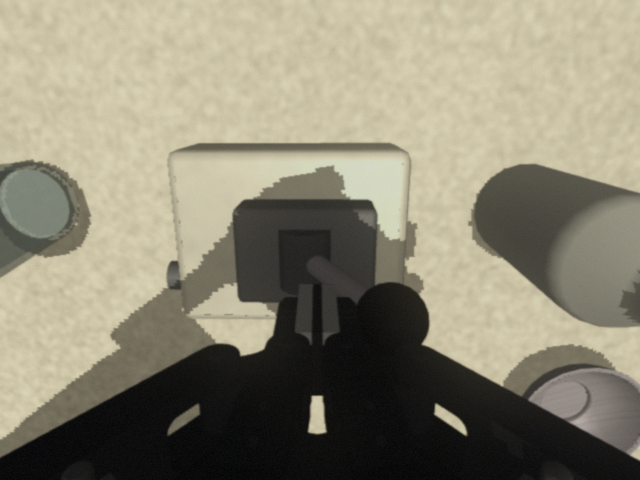

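It is hard against its end stop at about 9 N. In the wrist view the ball at (393,318) leans to the far side. I'll back off, rise clear and check everything.

Emit:
step_arm(targets="1 -0.01 0 0 0;1 -0.025 0 0 0;1 -0.03 0 -0.03 0;1 -0.03 0 -0.07 0;1 -0.03 0 -0.115 0;1 -0.05 0 -0.16 0;1 -0.08 0.03 -0.18 0;1 -0.12 0.05 -0.2 0;1 -0.12 0.05 -0.2 0;1 -0.12 0.05 -0.2 0")

```text
time: 21.4
eef_pos: [443.1, 333.5, 343.0]
orientation: [[0.986, -0.165, -0.022], [-0.165, -0.986, 0.011], [-0.023, -0.007, -1.0]]
contact_force: [0.9, 0.2, -0.5]
width: 0.003
```

Run:
```python
from h import *
snap("wrist","w12");snap("top","t12");snap("scene","s12")
```

```text
21.4 [443.1 333.5 343. ] [ 0.986 -0.165 -0.023] F [ 0.9  0.2 -0.5] w 0.003
21.45 [443.6 333.5 341.9] [ 0.986 -0.165 -0.024] F [0.6 0.7 0.2] w -0.004
21.5 [443.8 333.5 341.2] [ 0.986 -0.165 -0.026] F [ 0.4  0.7 -0.4] w 0.004
```

View pics/w12.png

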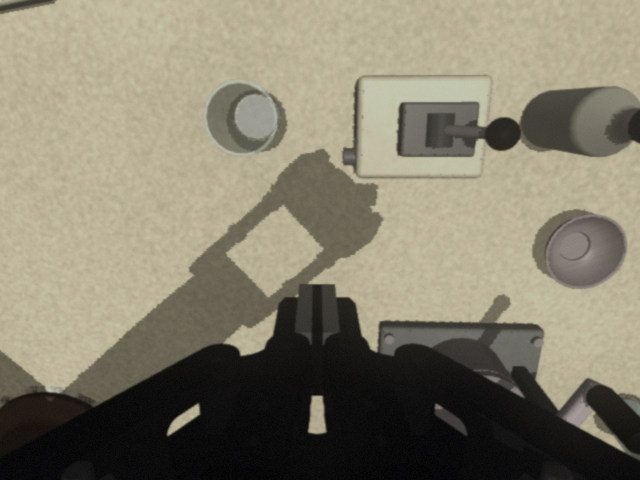

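View pics/s12.png

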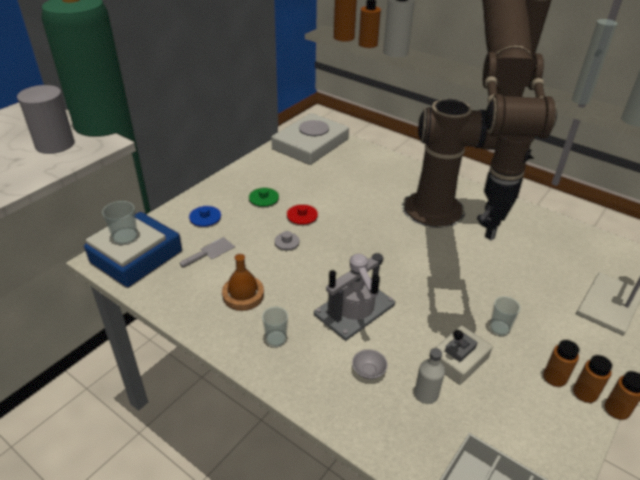

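View pics/t12.png

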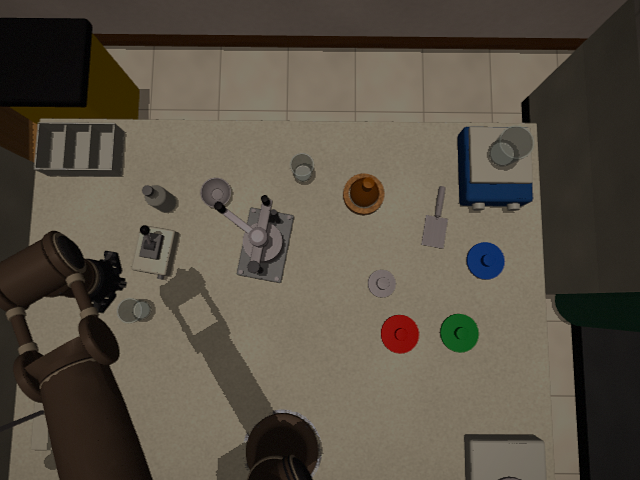

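Toggle is over: the ball at (503,133) in the wrist view is on the far side. The bar and crank are fully visible in top view at (266,200) and (220,207), and nothing else looks moved. One final numeric check.

Run:
```python
from h import *
m,p,C=load("t12");v,u=np.mgrid[:480,:640];Z=C[...,2]
def cen(u0,v0,R,lo,hi,z):
    k=(abs(u-u0)<=R)&(abs(v-v0)<=R)&(Z>lo)&(Z<hi);return onz(m,np.c_[u[k],v[k]].mean(0),z)[:2]
kn=cen(265,201,9,198,215,206);cr=cen(220,207,10,227,245,234)
s=np.array([567.4,57.8]);pv=s-75*np.array([.9845,-.1754])
A=lambda d:np.arctan2(d[1],d[0])
b=A(kn-pv);print("knob",kn,"bar",b+np.radians(10.1)," screw+crank",2.27-(A(cr-s)-b),np.hypot(*(cr-s)))
m2,p2,C2=load("w12");k=((p2.max(2)<60)&(C2[...,2]>118)&(C2[...,2]<155)).astype(np.uint8);k[:112]=0;k[155:]=0;k[:,:484]=0;k[:,524:]=0
c,r=cv2.minEnclosingCircle(max(cv2.findContours(k,0,2)[0],key=cv2.contourArea));print("ball",onz(m2,c,133))
d=cv2.absdiff(cv2.imread("pics/top0.png"),p).max(2)
for n,(x,y) in dict(small=(381,284),dish=(216,193),bottle=(157,197),bA=(303,169),bB=(137,310),flask=(364,193),spat=(436,217)).items():
    print(n,np.percentile(d[y-14:y+15,x-14:x+15],95))
```

```text
knob [660.46768172  41.28706951] bar 0.0003624519333494669  screw+crank 1.1606633708004643 114.57184001615444
ball [590.75041933 362.11244639 133.        ]
small 2.0
dish 51.0
bottle 2.0
bA 2.0
bB 2.0
flask 4.0
spat 2.0
```

```bash
python3 -c "
from station import manip
print(manip.job_done())"
```

```text
the job is handed in; nothing more can be done
None
```

I set the fitting steel lid on the pot, swung the clamp bar home, turned the crank to its first click and threw the toggle. I handed the job in at about 21.5 s of the 69 s limit. No verdict is reported at hand-in.

What the last checks showed:
- **Lid:** measured once it was placed and released. Its top face was at 93 to 94 mm (94 expected) and its centre was within about 1 mm of the pot's axis. I did not measure it again after clamping.
- **Bar:** about 0.00 rad, against its stop.
- **Crank:** screw plus clutch read 1.16 rad, so with the screw solid at 0.9 the clutch is at about 0.26. The force reversed once at the click, and I stopped there.
- **Toggle:** the ball moved 67 mm and met its end stop with about 9 N of push.
- **Other things:** before-and-after top pictures show no change around the small lid, beakers, flask (in its cork ring), bottle and spatula. Only the dish area differed; I put that down to the crank handle now overlapping it in the picture, and did not measure the dish separately. The robot stood clear of everything.

One disagreement: the top and wrist cameras differ by 2 to 3 mm, within what their calibration allows. For the fine positioning of the lid, bar and crank I used the wrist camera.

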